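# Seal the test chamber and hold the leak-listening probe on its mark

## Robot

A 7-joint arm with a two-finger parallel gripper is mounted at the origin on the work surface. World frame = base frame: x ahead of the robot, y to its left, z up, the work surface at z = 0. Lengths are in m, angles in rad, forces in N, time in s.
With the tool pointing down it reaches from about 0.425 to 0.925 m from the base axis. Payload 6.8 kg.
Tool frame: the origin (TCP) lies at the very end of the fingers, on their centre line; the grasp point (between the pads) lies 19 mm behind it; z points along the fingers, x is the direction in which the jaws open and shut, and the axes are right-handed (so a half turn about z gives the same grasp; the last joint's range is limited). The gripper opens to 85 mm and grips with 20 to 120 N. Pads are 22 mm wide; open, the fingers measure 114 mm over their backs; the gripper's body (76 mm by 85 mm) begins 54 mm behind the grasp point. The pads swing forward as they close: fully open they stand 13 mm farther back than shut.
Start: joints at [1.225, 0.477, 0.022, 1.555, -0.011, 1.109, -0.083], TCP at [0.159, -0.656, 0.201] pointing down, gripper open.
Joint ranges: [-2.96, 2.96], [-0.34, 2.1], [-1.41, 1.46], [0.24, 2.44], [-1.37, 4.51], [0.17, 1.92], [-2.96, 2.96]. Speed limits (rad/s): [2.39, 2.39, 3.14, 3.14, 3.14, 3.14, 3.14].

## Interface

Orientations are given as a 3x3 rotation matrix whose columns are the frame's x, y, z axes.
In Python, from plant import bot gives the robot as it stands. The module is installed in compiled form; this text tells all that it offers. Calls block until the motion is done:
- bot.reach(position, orientation): joint-space move of the TCP to a pose.
- bot.move_l(position, orientation=None, v=0.15): straight line of the TCP; orientation=None keeps the orientation; v is the mean speed in m/s.
- bot.move_j(angles): joint-space move.
- bot.command_gripper(opening, newtons=None): finger opening in m; newtons is the grip in N (None keeps the last); returns when the fingers have stopped.
- bot.wait(seconds).
- bot.ik(position, orientation): joint angles nearest the present ones, or None.
- bot.snapshot(name): name is "scene" or "side" or "wrist"; returns the picture (480x640x3 uint8, red, green, blue); there is no depth.
- bot.camera_params(name): a dict with "intrinsics" (3x3 intrinsics, pixels), "xyz" and "orientation" of the camera in the world; the wrist camera has in their place "hand_eye" (4x4, takes a point from camera to tool coordinates, whose origin is the TCP and whose axes are the tool frame's). Camera axes: x right, y down, z forward; pixel columns grow to the right and rows downward; lengths in m; the calibration is good to about 2 mm. The wrist camera is an equidistant fisheye: a pixel r from the principal point sees the ray r / f radians off the axis. A picture is of the moment at which its call begins: read the wrist's pose just before it. camera_params takes no time and is no camera call.
A pose or a line that the arm cannot do raises bot.PlanningError and nothing moves.
- bot.finish_job(): hands the job in, once; it reports no verdict.
Trained networks look in the newest picture that a camera, given by its name, has taken for a name from the list of things; names that differ only in an ending like _2 or _b are one class to them, and where a whole thing is asked for, a point or a joint stands for the part that bears it (a point fixed in the world has none). Each returns a list of dicts, best first, with "score" (0 to 1); they miss things now and then, are a little off and sometimes report something else, mostly with a low value. They report only what shows in the picture. A call takes as long as a camera call. They do not tell look-alikes from the thing itself.
- bot.spot_in(camera, name): "rect" ([left, top, right, bottom] in pixels, round what is visible of it).
- bot.masks_of(camera, name): "pixels" (480x640 bool, what is visible of it) and "rect" ([left, top, right, bottom] in pixels, round what is visible of it).
- bot.tip_of(camera, name): "uv" ([column, row] in pixels: a listed point, or the origin of a listed thing).
Readings, each from a call of its own:
- bot.get_t(): time.
- bot.get_joint_positions(): joint angles.
- bot.get_joint_vel(): joint speeds.
- bot.get_joint_torque(): joint torques, N m.
- bot.get_ee_pos(): TCP position.
- bot.get_tool_rot(): TCP orientation.
- bot.get_contact_force(): force on the tool from outside, world axes, zero at the start.
- bot.get_ft_torque(): the same for the moment, N m.
- bot.get_grip_width(): finger opening in m.
Only numpy, scipy, OpenCV 4.12 (cv2) and the standard library are available. Lean on these libraries where they do the work, as an engineer would, in place of code of your own. Each camera call takes 0.05 s, during which the arm holds its last target.

## Task

Leak-check the chamber: first push the red and the yellow port plugs on its lid fully home. Then take the green spring-tip probe out of its stand and hold it upright with its tip on the orange mark on the lid (not the blue one), pressing lightly so that the spring tip goes about half-way in; finish while holding it there, and leave the other things on the bench where they are.

Things in the scene. Friction and masses are not known exactly. Their poses are not given: they have to be found in the camera images.
- chamber: Round chamber with a clear grey wall and a flat bolted aluminium lid, fixed, in a square white tray (250 mm, 22 mm high). Origin at the centre of its underside, z up. Lid 220 mm across, its flat top 130 mm above the bench; eight small bolts (14 mm across, 10 mm high) stand on a 99 mm radius circle. In the chamber's frame the red plug is at (35, 55) mm, the yellow plug at (35, -55) mm, the orange mark at (-55, 25) mm, the blue mark at (-55, -30) mm.
- orange_mark (a point): Centre of the orange disc (20 mm across, flat) on the lid, at the lid's top surface, 130 mm above the bench: the spot to probe. z up.
- red_plug_top (a point): Centre of the flat top of the red plug's head (30 mm across, 8 mm thick), a push-in plug in a steel port 36 mm across that stands 12 mm above the lid. It stands proud at the start; fully home its head rests on the port and this point is 150 mm above the bench.
- yellow_plug_top (a point): The same for the yellow plug: centre of the flat top of its head (30 mm across), 150 mm above the bench when fully home.
- red_plug (a joint): How far the red plug has been pushed down, m: 0.010 is fully home; it starts 0 to 0.004. It slides straight down against about 6 N of friction, stays where it is left, and meets a hard stop when home.
- yellow_plug (a joint): The same for the yellow plug: 0.010 is fully home, starts 0 to 0.004.
- stand: Probe stand, fixed: dark round base 80 mm across, 12 mm high, with an upright grey tube 40 mm across, bore 27 mm, open top 95 mm above the bench. Origin at the centre of its underside. The probe hangs upright in the bore, its collar on the tube's rim; lift it straight up at least 85 mm to clear the tube.
- probe_grip (a point): Middle of the probe's green cylindrical handle (24 mm across, 62 mm long), where to grasp it; 135 mm above the bench in the stand. The probe is a straight round pen, 0.12 to 0.2 kg; its z axis points from the tip up along the handle (about that axis its direction does not matter). Below the handle is a black collar 38 mm across and 8 mm high (top 32 mm below this point), then a 22 mm barrel; the tip's end is 115 mm below this point with the spring relaxed.
- probe_tip (a point): Lowest end of the probe's steel spring tip (8 mm thick, rounded), 115 mm below the middle of the handle along the probe's axis when relaxed; z axis as the probe's.
- plunger (a joint): How far the spring tip is pushed into the probe, m: 0 relaxed, 0.012 bottomed. Spring: about 1 N to start moving, 3 N half-way, 5 N at the end.
- meter_a: Blue water meter with a brass ring, 80 mm across, 77 mm high, 112 mm over its two stubs, loose; origin at the centre of its underside. Leave alone.
- meter_b: A second such water meter. Leave alone.
- wrench: Steel wrench lying on the bench, loose, about 180 mm long. Leave alone.
- bottle: White closed bottle with a red cap, 64 mm across, 160 mm high, loose; origin at the centre of its underside. Leave alone.
- nut_bin: Yellow open bin (110 x 130 mm, 40 mm high) of nuts, loose; origin at the centre of its underside. Leave alone.
- beaker: Glass beaker, 80 mm across, 100 mm high, loose; origin at the centre of its underside. Leave alone.
- gasket_flange: Flat steel ring, 100 mm across, 12 mm high, loose; origin at the centre of its underside. Leave alone.
There are look-alikes about, which are no part of the job. There is more than one size of the part that bears probe_grip; the job needs the larger.

How it is judged:
On the way, in this order (a step that is already met when the one before it is completed fails the run):
1. both plugs are pushed fully home while the probe is still in its stand (value of joint each of red_plug, yellow_plug above 0.0085 m and distance of probe_grip from where it was at the start of the episode below 0.03 m), for 0.2 s.
2. the probe is lifted out of its stand in the fingers (distance of probe_grip from where it was at the start of the episode above 0.075 m and contact force between the fingers and probe above 1 N and contact force between probe and stand below 0.05 N), for 0.2 s.
At the end, for the whole second after the job is handed in: Both plugs within 1.5 mm of fully home. The probe held still in the fingers, upright within 8 degrees, free of its stand, its tip within 10 mm of the orange mark's centre and pressed on the lid with 0.8 to 8 N, the spring tip pushed in 2 to 10.5 mm (value of joint each of red_plug, yellow_plug above 0.0085 m and horizontal distance between probe_tip and orange_mark below 0.01 m and angle between probe_grip's own z axis and vertical below 0.14 rad and value of joint plunger between 0.002 and 0.0105 m and contact force between probe and chamber between 0.8 and 8 N and contact force between the fingers and probe above 1 N and contact force between probe and stand below 0.05 N and linear speed of probe below 0.02 m/s); the arm keeps its last pose, push and grip.
It fails at once if the probe is pushed hard (over 20 N) against the chamber (contact force between probe and chamber above 20 N).
It fails at once if another thing on the bench is moved by more than 30 mm (distance of any of meter_a, meter_b, wrench, bottle, nut_bin, beaker, gasket_flange from where it was at the start of the episode above 0.03 m).
It also fails if it takes over 61 s, if anything falls off the work surface, if the arm or the gripper's body presses on something with over 40 N, if the wrist force passes 120 N, or if a joint passes its speed limit or range.

## Working session

There is one attempt and no reset: what is moved stays moved. The work goes in short steps, each a Python script; the robot and the scene stay as the last script left them, time stands still between calls to the robot, and variables do not carry over. Pictures are saved under pics/ and viewed, and the job is handed in when it is done.

```bash
mkdir -p pics; cat > h.py <<'E'
import numpy as np, cv2
from plant import bot
def save(n,im): cv2.imwrite('pics/'+n+'.png',cv2.cvtColor(im,cv2.COLOR_RGB2BGR))
def ray(cam,uv,pose=None):
    p=bot.camera_params(cam);K=np.array(p['intrinsics']);u=np.array(uv,float)
    if cam!='wrist':
        d=np.linalg.solve(K,[u[0],u[1],1]);R=np.array(p['orientation']);return np.array(p['xyz']),R@(d/np.linalg.norm(d))
    x=(u[0]-K[0,2])/K[0,0];y=(u[1]-K[1,2])/K[1,1];t=np.hypot(x,y);s=np.sin(t)/t if t>1e-9 else 1
    d=np.array([x*s,y*s,np.cos(t)]);H=np.array(p['hand_eye']);P,R=pose
    return P+R@H[:3,3],R@H[:3,:3]@d
def atz(cam,uv,z,pose=None):
    o,d=ray(cam,uv,pose);return o+d*(z-o[2])/d[2]
def pose(): return np.array(bot.get_ee_pos()),np.array(bot.get_tool_rot())
def proj(cam,X,pose=None):
    p=bot.camera_params(cam);K=np.array(p['intrinsics'])
    if cam!='wrist':
        c=np.array(p['orientation']).T@(np.array(X)-p['xyz']);return (K@c/c[2])[:2]
    H=np.array(p['hand_eye']);P,R=pose;c=R.T@(np.array(X)-P);c=H[:3,:3].T@(c-H[:3,3])
    t=np.arctan2(np.hypot(c[0],c[1]),c[2]);n=c[:2]/np.hypot(c[0],c[1]);return np.array([K[0,2]+K[0,0]*t*n[0],K[1,2]+K[1,1]*t*n[1]])
def tri(a,b):
    (o,d),(q,e)=a,b
    A=np.stack([d,-e],1);s=np.linalg.lstsq(A,q-o,rcond=None)[0];x=o+s[0]*d;y=q+s[1]*e
    return (x+y)/2,np.linalg.norm(x-y)
E
python3 - <<'E'
from h import *
for c in('scene','side','wrist'):
    P=pose() if c=='wrist' else None
    save(c+'0',bot.snapshot(c)); print(c,bot.camera_params(c))
    for n in('probe_grip','orange_mark','red_plug_top','yellow_plug_top','chamber','stand'):
        for r in bot.tip_of(c,n)[:4]: print(c,n,np.round(r['uv'],1),round(r['score'],2))
print(pose(),bot.get_t())
E
```

```text
scene {'intrinsics': array([[573.89679472,   0.        , 325.02326577],
       [  0.        , 573.89679472, 236.4951992 ],
       [  0.        ,   0.        ,   1.        ]]), 'xyz': array([1.37579402, 0.54116281, 0.88698349]), 'orientation': array([[-0.53903738,  0.52389449, -0.65952503],
       [ 0.84224099,  0.32755036, -0.42818322],
       [-0.00829517, -0.78628578, -0.6178073 ]])}
scene probe_grip [317.  180.7] 0.65
scene probe_grip [278.3 178.7] 0.62
scene orange_mark [367.9 244.4] 0.68
scene orange_mark [346.9 302.4] 0.3
scene red_plug_top [374.7 262.6] 0.7
scene red_plug_top [370.4 240.9] 0.5
scene yellow_plug_top [319.4 248.7] 0.73
scene yellow_plug_top [367.8 244.8] 0.23
scene chamber [346.9 303. ] 0.78
scene chamber [370.6 243.7] 0.43
scene stand [283.1 222.8] 0.97
scene stand [372.  262.6] 0.31
side {'intrinsics': array([[438.55076736,   0.        , 324.47543973],
       [  0.        , 438.55076736, 238.09232382],
       [  0.        ,   0.        ,   1.        ]]), 'xyz': array([ 0.25964367, -0.85511901,  0.64254839]), 'orientation': array([[ 0.96162163, -0.13008868,  0.
[... 417 characters left out ...]
3634],
       [  0.        , 371.64829954, 237.77461156],
       [  0.        ,   0.        ,   1.        ]]), 'hand_eye': array([[ 9.99999623e-01, -8.26704951e-04,  2.63813896e-04,
        -6.80772075e-05],
       [ 6.99755153e-04,  9.48001568e-01,  3.18264886e-01,
        -8.08773312e-02],
       [-5.13207144e-04, -3.18264582e-01,  9.48001789e-01,
        -1.73451270e-01],
       [ 0.00000000e+00,  0.00000000e+00,  0.00000000e+00,
         1.00000000e+00]])}
(array([ 0.15901407, -0.65601812,  0.20082043]), array([[ 2.35473605e-01, -9.71880743e-01,  5.39823503e-05],
       [-9.71880744e-01, -2.35473606e-01, -7.34242591e-06],
       [ 1.98473810e-05, -5.07354593e-05, -9.99999999e-01]])) 1.05
```

View pics/scene0.png

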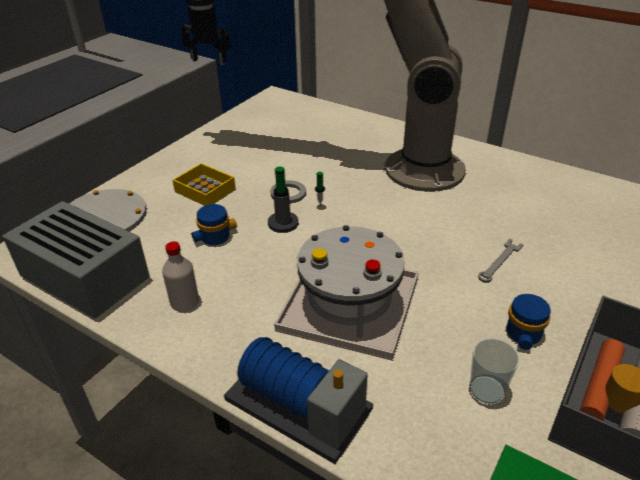

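View pics/side0.png

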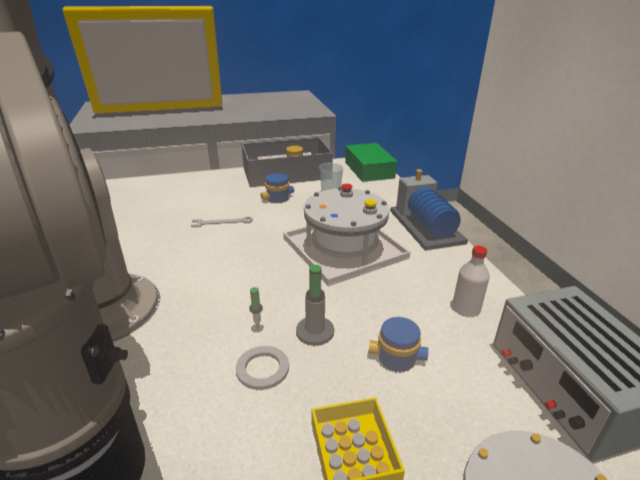

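The two candidates are the green pen at scene (281,180) / side (315,279), which is in the stand, and the small green pen at scene (320,180) / side (255,300). The first fits: it is the larger one and hangs in the grey tube on the dark base. I'll confirm this in a crop and triangulate.

```bash
python3 - <<'E'
from h import *
a=cv2.imread('pics/scene0.png')[150:310,240:440];b=cv2.imread('pics/side0.png')[170:350,230:430]
a=cv2.resize(a,(400*1,320),interpolation=3);b=cv2.resize(b,(400,360),interpolation=3)
cv2.imwrite('pics/crop0.png',np.hstack([np.vstack([a,np.zeros((40,400,3),np.uint8)]),b]))
for n,u,v in(('grip',(278.3,178.7),(313.4,279.6)),('red',(374.7,262.6),(347,186)),('red2',(374,264),(347,187)),('yel',(319.4,252),(370,203)),('or',(369.5,244.5),(322.5,207.5)),('bl',(345,240),(334,215.5))):
    x,g=tri(ray('scene',u),ray('side',v));print(n,x.round(4),round(g,4))
R=atz('scene',(369.5,244.5),.13);print('orange z',R,atz('side',(322.5,207.5),.13))
print('blue',atz('scene',(345,240),.13),atz('side',(334,215.5),.13))
print('stand',atz('scene',(283,223),0),atz('side',(315.5,331),0))
E
```

```text
grip [ 0.4354 -0.1999  0.134 ] 0.0076
red [0.6164 0.1598 0.1553] 0.006
red2 [0.6168 0.1592 0.1522] 0.0048
yel [0.6419 0.0501 0.1535] 0.0016
or [0.5364 0.1075 0.1254] 0.0006
bl [0.5518 0.0567 0.1266] 0.0003
orange z [0.54114741 0.11019541 0.13      ] [0.53409985 0.09856105 0.13      ]
blue [0.55538485 0.05886785 0.13      ] [0.54996391 0.05042159 0.13      ]
stand [ 0.4389386  -0.19596474  0.        ] [ 0.43782141 -0.19629166  0.        ]
```

View pics/crop0.png

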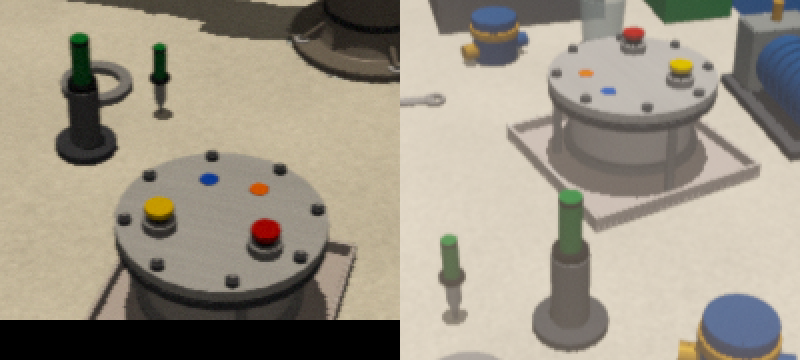

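The crop confirms it: the pen in the stand is the larger one, at about (0.438, -0.197). Next I'll look at the lid with the wrist camera.

```bash
cat >> h.py <<'E'
def down(a): # tool x at azimuth a
    c,s=np.cos(a),np.sin(a);return np.array([[c,s,0],[s,-c,0],[0,0,-1.]])
E
python3 - <<'E'
from h import *
for nm,p in (('lid',(.58,.09,.38)),('stand',(.438,-.197,.3)),('stand_lo',(.438,-.197,.116)),('red',(.617,.159,.17)),('or',(.538,.107,.226))):
    for k in range(8):
        q=bot.ik(p,down(k*np.pi/4)); print(nm,k*45,None if q is None else np.round(q,2))
print(bot.get_t())
E
```

```text
lid 0 [ 0.38  0.32 -0.83  1.48  0.24  1.45 -0.46]
lid 45 [ 0.4   0.33 -0.87  1.47  0.25  1.45  0.31]
lid 90 [ 0.48  0.36 -0.99  1.47  0.3   1.47  1.05]
lid 135 [ 0.58  0.43 -1.18  1.46  0.4   1.51  1.76]
lid 180 [ 0.58  0.43 -1.18  1.46  0.4   1.51  2.55]
lid 225 [ 0.3   0.29 -0.72  1.48  0.19  1.44 -2.78]
lid 270 [ 0.39  0.32 -0.86  1.48  0.24  1.45 -2.04]
lid 315 [ 0.42  0.34 -0.91  1.47  0.27  1.46 -1.27]
stand 0 [ 0.77  0.1  -0.5   1.85  0.05  1.21  0.25]
stand 45 [ 0.85  0.11 -0.59  1.84  0.06  1.21  1.02]
stand 90 [ 0.94  0.12 -0.69  1.84  0.08  1.21  1.79]
stand 135 [ 1.35  0.23 -1.19  1.82  0.22  1.25  2.45]
stand 180 [ 0.39  0.07 -0.11  1.87  0.01  1.2  -2.86]
stand 225 [ 0.48  0.08 -0.2   1.86  0.02  1.2  -2.08]
stand 270 [ 0.56  0.08 -0.29  1.86  0.02  1.21 -1.3 ]
stand 315 [ 0.66  0.09 -0.39  1.85  0.04  1.21 -0.53]
stand_lo 0 [ 0.72  0.31 -0.49  2.07  0.2   0.81  0.1 ]
stand_lo 45 [ 0.8   0.33 -0.59  2.06  0.25  0.82  0.85]
stand_lo 90 [ 0.91  0.36 -0.73  2.05  0.32  0.84  1.57]
stand_lo 135 [ 1.23  0.53 -1.18  2.04  0.6   0.97  2.1 ]
stand_lo 180 [ 0.24  0.27  0.06  2.1
[... 312 characters left out ...]
 -1.11  1.63  0.66  1.23  0.71]
red 135 [ 0.42  0.74 -1.19  1.63  0.72  1.27  1.45]
red 180 [ 0.42  0.74 -1.19  1.63  0.72  1.27  2.24]
red 225 [ 0.07  0.51 -0.57  1.65  0.3   1.07 -2.95]
red 270 [ 0.14  0.53 -0.68  1.65  0.37  1.1  -2.22]
red 315 [ 0.29  0.62 -0.93  1.64  0.53  1.16 -1.56]
or 0 [ 0.45  0.4  -0.97  1.78  0.36  1.15 -0.63]
or 45 [ 0.5   0.42 -1.04  1.78  0.4   1.17  0.12]
or 90 [ 0.54  0.45 -1.11  1.78  0.44  1.18  0.87]
or 135 [ 0.58  0.49 -1.18  1.78  0.48  1.21  1.62]
or 180 [ 0.58  0.49 -1.18  1.78  0.48  1.21  2.41]
or 225 [ 0.26  0.32 -0.7   1.79  0.23  1.11 -2.87]
or 270 [ 0.34  0.35 -0.81  1.79  0.28  1.12 -2.13]
or 315 [ 0.41  0.38 -0.91  1.79  0.33  1.14 -1.39]
1.05
```

```bash
python3 - <<'E'
from h import *
bot.command_gripper(0.0,40)
bot.move_l((.159,-.656,.36),v=.3)
bot.reach((.58,.08,.37),down(0)); print(bot.get_t())
P=pose();save('w1',bot.snapshot('wrist'));print(P[0])
for n,z in(('orange_mark',.13),('red_plug_top',.156),('yellow_plug_top',.156),('chamber',0)):
    for r in bot.tip_of('wrist',n)[:3]: print(n,np.round(r['uv'],1),round(r['score'],2),atz('wrist',r['uv'],z,P).round(4))
print(bot.get_t(),bot.get_grip_width(),bot.get_contact_force())
E
```

```text
5.475
[0.5802668  0.07886593 0.36982007]
orange_mark [278.2 164.4] 0.78 [0.5352 0.108  0.13  ]
red_plug_top [354.1 117.2] 0.7 [0.6169 0.1607 0.156 ]
red_plug_top [330.5 160.3] 0.36 [0.5927 0.1153 0.156 ]
yellow_plug_top [374.7 217. ] 0.87 [0.6413 0.0538 0.156 ]
chamber [327.3 156.7] 0.86 [0.5935 0.1022 0.    ]
5.725 0.0001608830623549349 [-0.27556903 -1.10107354  0.56345053]
```

View pics/w1.png

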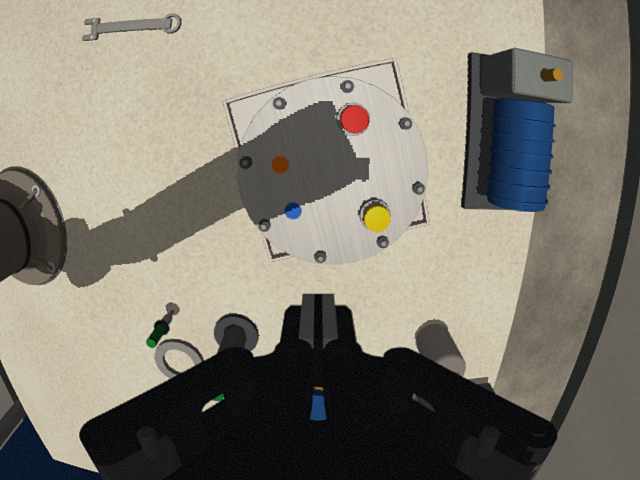

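The wrist view shows red at (354,119), yellow at (376,217), orange at (280,164) and blue at (293,211), which agrees with the detections. I'll fit the chamber pose from colour centroids and then push the plugs.

```bash
python3 - <<'E'
from h import *
from scipy.optimize import least_squares
im=cv2.imread('pics/w1.png');hsv=cv2.cvtColor(im,cv2.COLOR_BGR2HSV)
P=(np.array([0.5802668,0.07886593,0.36982007]),pose()[1])
obs={}
for n,c,lo,hi,z,l in(('red',(354,119),(0,150,80),(4,255,255),.156,(.035,.055)),('yel',(376,217),(22,150,80),(32,255,255),.156,(.035,-.055)),('or',(280,164),(5,120,50),(20,255,255),.13,(-.055,.025)),('bl',(293,211),(100,120,40),(125,255,255),.13,(-.055,-.03))):
    m=cv2.inRange(hsv,lo,hi);k=np.zeros_like(m);cv2.circle(k,c,22,255,-1);m&=k
    ys,xs=np.nonzero(m);r=[xs.min(),ys.min(),xs.max(),ys.max()];uv=(xs.mean(),ys.mean())
    obs[n]=(uv,z,l);print(n,np.round(uv,1),r,len(xs),atz('wrist',uv,z,P).round(4))
def X(p,l): c,s=np.cos(p[2]),np.sin(p[2]);return np.array([p[0]+c*l[0]-s*l[1],p[1]+s*l[0]+c*l[1]])
f=lambda p:np.concatenate([X(p,l)-atz('wrist',uv,z,P)[:2] for uv,z,l in obs.values()])
s=least_squares(f,[.59,.1,.23]);print(s.x,(s.fun*1000).round(1))
for n in obs: print(n,X(s.x,obs[n][2]).round(4))
E
```

```text
red [354.3 118.7] [np.int64(341), np.int64(105), np.int64(368), np.int64(132)] 606 [0.617  0.1592 0.156 ]
yel [376.7 218.1] [np.int64(364), np.int64(205), np.int64(389), np.int64(231)] 541 [0.6436 0.0527 0.156 ]
or [279.8 164.2] [np.int64(271), np.int64(156), np.int64(288), np.int64(173)] 244 [0.537  0.1082 0.13  ]
bl [292.5 210.4] [np.int64(285), np.int64(203), np.int64(300), np.int64(218)] 207 [0.5504 0.0546 0.13  ]
[0.5963946  0.09735017 0.2467315 ] [-0.1  0.   0.1 -0.2 -0.1 -0.1  0.   0.2]
red [0.6169 0.1592]
yel [0.6438 0.0526]
or [0.537  0.1082]
bl [0.5504 0.0548]
```

```bash
cat >> h.py <<'E'
def push(x,y,R):
    bot.reach((x,y,.185),R); f0=bot.get_contact_force()[2]
    bot.move_l((x,y,.166),v=.08)
    z=.164; log=[]
    while z>.1435:
        bot.move_l((x,y,z),v=.05); f=bot.get_contact_force()[2]-f0; log.append((round(z,4),round(bot.get_ee_pos()[2],4),round(f,1)))
        if f>17: break
        z-=.0015 if f<10 else .0007
    bot.wait(.1);print(log[-9:],bot.get_contact_force()[2]-f0,bot.get_ee_pos())
E
python3 - <<'E'
from h import *
R=down(0)
push(.6169,.1592,R)
bot.move_l((.6169,.1592,.19),v=.2)
push(.6438,.0526,R)
bot.move_l((.6438,.0526,.2),v=.2)
print(bot.get_t())
E
```

```text
[(0.1565, np.float64(0.1564), np.float64(-0.6)), (0.155, np.float64(0.1549), np.float64(-0.5)), (0.1535, np.float64(0.1534), np.float64(-0.5)), (0.152, np.float64(0.1519), np.float64(-0.8)), (0.1505, np.float64(0.1504), np.float64(-0.5)), (0.149, np.float64(0.1489), np.float64(-0.4)), (0.1475, np.float64(0.1474), np.float64(-1.2)), (0.146, np.float64(0.1459), np.float64(-1.4)), (0.1445, np.float64(0.1444), np.float64(-0.4))] -0.6994113253441849 [0.61689463 0.15922578 0.14450269]
[(0.1565, np.float64(0.1564), np.float64(0.7)), (0.155, np.float64(0.1549), np.float64(0.1)), (0.1535, np.float64(0.1534), np.float64(-0.4)), (0.152, np.float64(0.1519), np.float64(-0.2)), (0.1505, np.float64(0.1503), np.float64(-0.3)), (0.149, np.float64(0.1489), np.float64(-1.1)), (0.1475, np.float64(0.1474), np.float64(0.3)), (0.146, np.float64(0.1459), np.float64(-0.5)), (0.1445, np.float64(0.1444), np.float64(0.4))] -0.03377392166256426 [0.64376989 0.05258335 0.14447722]
15.8417
```

No contact on either plug at z=0.1444, where I expected it. I'll look again before doing anything else.

```bash
python3 - <<'E'
from h import *
print(pose()[0],bot.get_contact_force(),bot.get_grip_width())
s=bot.snapshot('scene');w=bot.snapshot('wrist');d=bot.snapshot('side')
save('w2',w)
save('s2',np.hstack([cv2.resize(s[190:330,270:430],(400,350),interpolation=3),cv2.resize(d[130:270,270:430],(400,350),interpolation=3)]))
E
```

```text
[0.64427154 0.05272526 0.20097793] [-0.14129759  0.19761751 -0.22677893] -0.0002573608405801435
```

View pics/s2.png

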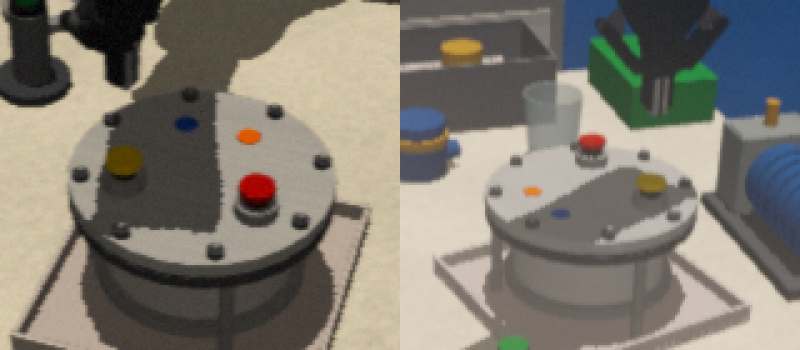

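View pics/w2.png

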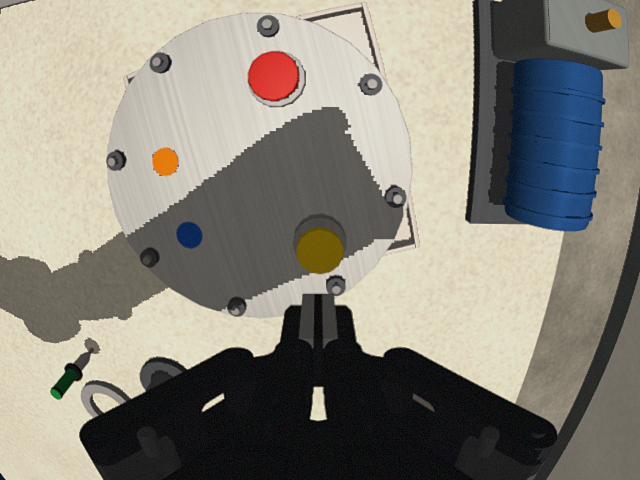

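```bash
python3 - <<'E'
from h import *
P=pose();print('t',bot.get_t())
print('tcp proj wrist',proj('wrist',P[0],P),'scene',proj('scene',P[0]),'side',proj('side',P[0]))
for uv in((274,76),(319,250),(165.5,161),(189,235)): print(atz('wrist',uv,.154 if uv[0]>200 else .13,P).round(4))
s=bot.snapshot('scene');d=bot.snapshot('side')
save('s3',np.hstack([cv2.resize(s[150:270,250:380],(390,360),interpolation=3),cv2.resize(d[100:220,320:450],(390,360),interpolation=3)]))
for X in((.6169,.1592,.155),(.6438,.0526,.155),(.537,.1082,.13),(.5504,.0548,.13)): print(X,proj('scene',X).round(1),proj('side',X).round(1))
E
```

```text
t 15.9917
tcp proj wrist [320.06687294 280.9454496 ] scene [319.29031897 234.98707049] side [371.14543137 185.7250678 ]
[0.6168 0.1587 0.154 ]
[0.6427 0.0524 0.154 ]
[0.537  0.1083 0.13  ]
[0.5498 0.0546 0.13  ]
(0.6169, 0.1592, 0.155) [373.1 263.7] [346.3 185.5]
(0.6438, 0.0526, 0.155) [319.6 252.6] [370.1 201.8]
(0.537, 0.1082, 0.13) [369.6 243.1] [322.6 205.7]
(0.5504, 0.0548, 0.13) [344.6 238.1] [333.7 214.7]
```

View pics/s3.png

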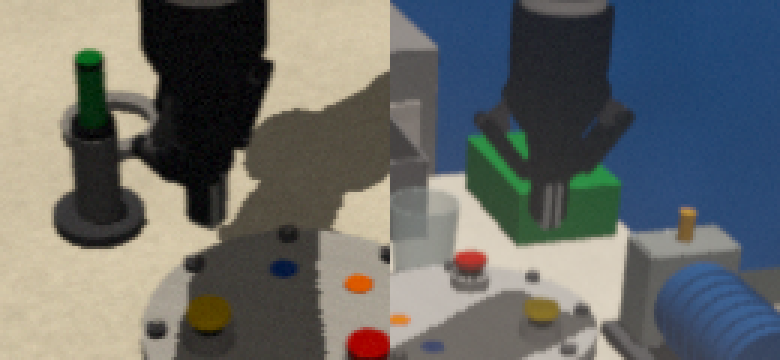

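The fingertips sit about 10 px above the projected TCP in both fixed views, and show the same shift in the wrist view. So the real finger ends are roughly 14 mm behind the reported TCP. The lateral position agrees. I'll push deeper with a force guard, and the hard stop will then calibrate the offset.

```bash
python3 - <<'E'
from h import *
print(tri(ray('scene',(318.5,225.5)),ray('side',(372.7,175.5))))
def push2(x,y):
    f0=bot.get_contact_force()[2]
    bot.move_l((x,y,.146),v=.15)
    z=.1445;log=[];hi=0
    while z>.118:
        bot.move_l((x,y,z),v=.05);f=bot.get_contact_force()[2]-f0;log.append((round(z,4),round(bot.get_ee_pos()[2],4),round(f,1)))
        if f>20: break
        z-=.001
    print(*log,sep='\n');bot.move_l((x,y,.185),v=.2)
push2(.6438,.0526);print(bot.get_t())
E
```

```text
(array([0.64600629, 0.05322543, 0.22461459]), np.float64(0.0009991735886223632))
(0.1445, np.float64(0.1455), np.float64(1.6))
(0.1435, np.float64(0.1437), np.float64(0.2))
(0.1425, np.float64(0.1424), np.float64(-0.4))
(0.1415, np.float64(0.1414), np.float64(-0.1))
(0.1405, np.float64(0.1404), np.float64(0.1))
(0.1395, np.float64(0.1394), np.float64(0.2))
(0.1385, np.float64(0.1384), np.float64(-0.0))
(0.1375, np.float64(0.1374), np.float64(-0.3))
(0.1365, np.float64(0.1364), np.float64(-0.1))
(0.1355, np.float64(0.1354), np.float64(0.7))
(0.1345, np.float64(0.1344), np.float64(0.8))
(0.1335, np.float64(0.1334), np.float64(-0.1))
(0.1325, np.float64(0.1324), np.float64(0.6))
(0.1315, np.float64(0.1314), np.float64(0.2))
(0.1305, np.float64(0.1304), np.float64(0.1))
(0.1295, np.float64(0.1294), np.float64(0.6))
(0.1285, np.float64(0.1284), np.float64(-0.5))
(0.1275, np.float64(0.1278), np.float64(2.8))
(0.1265, np.float64(0.1269), np.float64(6.3))
(0.1255, np.float64(0.1258), np.float64(4.2))
(0.1245, np.float64(0.1248), np.float64(5.3))
(0.1235, np.float64(0.1237), np.float64(5.6))
(0.1225, np.float64(0.1227), np.float64(5.4))
(0.1215, np.float64(0.1216), np.float64(5.3))
(0.1205, np.float64(0.1206), np.float64(4.3))
(0.1195, np.float64(0.1197), np.float64(6.3))
(0.1185, np.float64(0.1196), np.float64(10.7))
23.8333
```

The contact point and the stop give a true finger-end offset of about 30 mm, since home at 150 mm corresponds to a reading of 0.1196. Next I'll push red the same way and re-press yellow more firmly to confirm the stop.

```bash
python3 - <<'E'
from h import *
def push3(x,y):
    f0=bot.get_contact_force()[2]
    bot.move_l((x,y,.131),v=.2)
    bot.move_l((x,y,.1195),v=.04)
    z=.1185
    while z>.114:
        bot.move_l((x,y,z),v=.05);f=bot.get_contact_force()[2]-f0;print(round(z,4),round(bot.get_ee_pos()[2],4),round(f,1))
        if f>20: break
        z-=.001
    bot.move_l((x,y,.17),v=.25)
push3(.6438,.0526);print(bot.get_t())
bot.move_l((.6169,.1592,.17),v=.3)
push3(.6169,.1592);print(bot.get_t())
bot.move_l((.58,.08,.25),v=.3)
s=bot.snapshot('scene');d=bot.snapshot('side');P=pose();w=bot.snapshot('wrist');save('w4',w)
save('s4',np.hstack([cv2.resize(s[190:330,270:430],(400,350),interpolation=3),cv2.resize(d[130:270,270:430],(400,350),interpolation=3)]))
m=bot.tip_of('side','probe_grip');print([(np.round(r['uv'],1),r['score']) for r in m]);
print(bot.get_t(),P[0])
E
```

```text
0.1185 0.1196 6.7
0.1175 0.1195 13.1
0.1165 0.1195 19.4
0.1155 0.1194 25.9
26.05
0.1185 0.1196 8.3
0.1175 0.1196 14.3
0.1165 0.1195 21.1
28.4583
[(array([314.8, 279.3]), 0.62), (array([255.6, 297.2]), 0.56), (array([366.9, 206. ]), 0.23)]
29.2 [0.57904313 0.08068071 0.2483141 ]
```

View pics/s4.png

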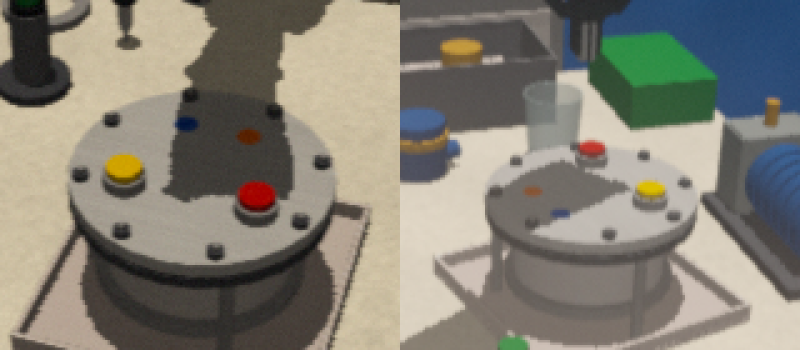

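Both plugs are at the hard stop: z 0.1195 with over 20 N, and the heads are seated in the picture. Now I'll localise the probe.

```bash
python3 - <<'E'
from h import *
bot.reach((.438,-.14,.25),down(0))
bot.command_gripper(.06,40)
P=pose();w=bot.snapshot('wrist');save('w5',w);print(bot.get_t(),P[0])
r=bot.tip_of('wrist','stand');print([(np.round(a['uv'],1),a['score'],atz('wrist',a['uv'],0,P).round(4)) for a in r])
r=bot.tip_of('wrist','probe_grip');print([(np.round(a['uv'],1),a['score'],atz('wrist',a['uv'],.135,P).round(4)) for a in r])
print(proj('wrist',(.438,-.197,.166),P),proj('wrist',(.438,-.197,0),P),bot.get_t())
E
```

```text
30.875 [ 0.43802024 -0.13997139  0.24998772]
[(array([316.2, 233.7]), 0.92, array([ 0.4353, -0.1957, -0.    ])), (array([561.6, 244.1]), 0.59, array([ 0.784 , -0.2108,  0.    ]))]
[(array([317.4, 284.3]), 0.89, array([ 0.4366, -0.1975,  0.135 ])), (array([200.5, 223.2]), 0.82, array([ 0.339 , -0.1423,  0.135 ]))]
[319.15131228 300.84302639] [318.47852034 234.71665601] 30.975
```

View pics/w5.png

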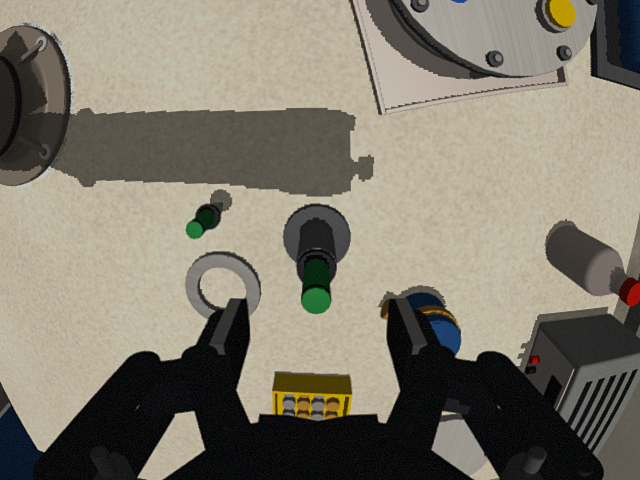

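The probe's handle top is at (316,300) and its stand base at (317,234), and the projection agrees within 3 px. The small look-alike at (205,222) stays untouched. Grasping now.

```bash
python3 - <<'E'
from h import *
x,y=.4364,-.197
bot.move_l((x,y,.20),v=.25)
bot.move_l((x,y,.089),v=.12)
f0=bot.get_contact_force();print(f0)
s=bot.snapshot('scene');d=bot.snapshot('side')
save('s6',np.hstack([cv2.resize(s[130:250,220:350],(390,360),interpolation=3),cv2.resize(d[230:350,250:380],(390,360),interpolation=3)]))
print(bot.get_t(),pose()[0])
E
```

```text
[0.01224078 0.34593085 0.82770009]
32.6 [ 0.43702939 -0.19722795  0.08977144]
```

View pics/s6.png

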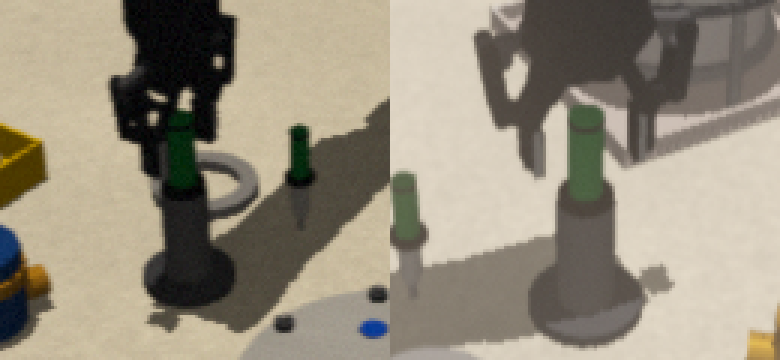

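The handle stands centred between the jaws, with the tips about mid-handle. I'll close and lift.

```bash
python3 - <<'E'
from h import *
x,y=bot.get_ee_pos()[:2]
bot.command_gripper(0.0,50);print('w',bot.get_grip_width(),bot.get_contact_force())
bot.move_l((x,y,.249),v=.2)
bot.wait(.3)
print('w',bot.get_grip_width(),bot.get_contact_force(),bot.get_t())
s=bot.snapshot('scene');d=bot.snapshot('side')
save('s7',np.hstack([cv2.resize(s[80:240,220:390],(390,367),interpolation=3),cv2.resize(d[170:340,240:410],(390,367),interpolation=3)]))
E
```

```text
w 0.02285788704725042 [-1.93719329  0.07852267  5.12995881]
w 0.023048094038224234 [-0.1015631   0.40862158 -1.97009663] 34.2667
```

View pics/s7.png

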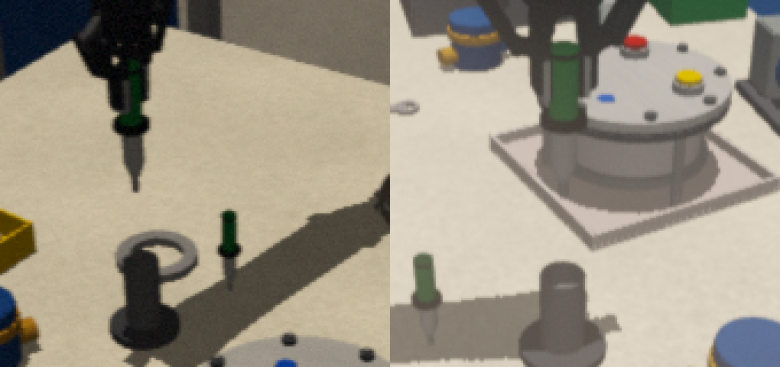

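The probe is out of the stand and upright. Next, over the orange mark.

```bash
python3 - <<'E'
from h import *
bot.reach((.537,.1082,.249),down(0))
bot.move_l((.537,.1082,.210),v=.15);bot.wait(.3)
print(bot.get_t(),bot.get_contact_force(),pose()[0])
s=bot.snapshot('scene');d=bot.snapshot('side');P=pose();w=bot.snapshot('wrist')
for c in('scene','side'):
    r=bot.tip_of(c,'probe_tip');print(c,[(np.round(a['uv'],1),round(a['score'],2)) for a in r],proj(c,(.537,.1082,.141)),proj(c,(.537,.1082,.13)))
save('s8',np.hstack([cv2.resize(s[150:290,300:430],(371,400),interpolation=3),cv2.resize(d[100:240,260:390],(371,400),interpolation=3)]));save('w8',w)
E
```

```text
36.3 [-0.38375182  0.36742079 -1.82503853] [0.53744485 0.10830405 0.21076431]
scene [(array([369.7, 239.5]), 0.48)] [369.84076898 239.03080833] [369.63168677 243.13147635]
side [] [322.62776857 201.83747409] [322.57295771 205.69249317]
```

View pics/s8.png

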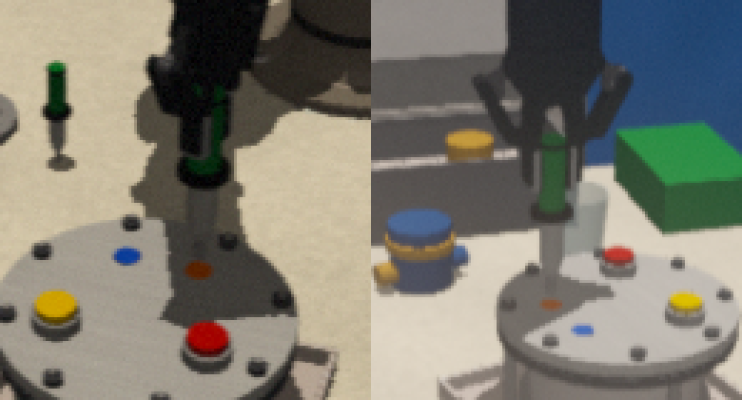

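View pics/w8.png

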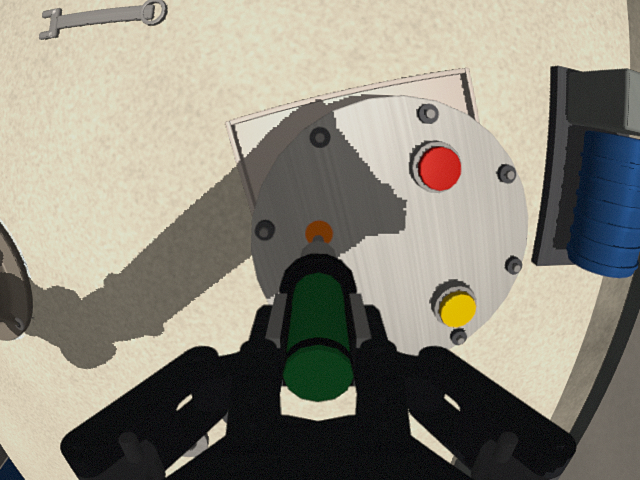

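The tip is directly above the orange disc in all three views: scene (370,239), side about (323,202), wrist (319,240). Now a guarded descent.

```bash
python3 - <<'E'
from h import *
F=lambda:np.mean([(bot.wait(.03),bot.get_contact_force()[2])[1] for _ in range(5)])
f0=F();z=.204;print(f0)
while z>.180:
    bot.move_l((.537,.1082,z),v=.04);f=F()-f0;print(round(z,4),round(bot.get_ee_pos()[2],4),round(f,2))
    if f>3.0: break
    z-=.001 if z<.2015 else .0015
bot.wait(.4);print(F()-f0,bot.get_t())
s=bot.snapshot('scene');d=bot.snapshot('side');w=bot.snapshot('wrist')
save('s9',np.hstack([cv2.resize(s[150:290,300:430],(371,400),interpolation=3),cv2.resize(d[100:240,260:390],(371,400),interpolation=3)]));save('w9',w)
E
```

```text
-1.7133318604887768
0.204 0.204 0.22
0.2025 0.2026 -0.11
0.201 0.201 0.09
0.2 0.2 -0.0
0.199 0.1991 0.72
0.198 0.1981 1.33
0.197 0.1971 1.95
0.196 0.196 2.02
0.195 0.195 2.82
0.194 0.1941 2.83
0.193 0.193 3.26
3.039970080207242 41.9167
```

View pics/s9.png

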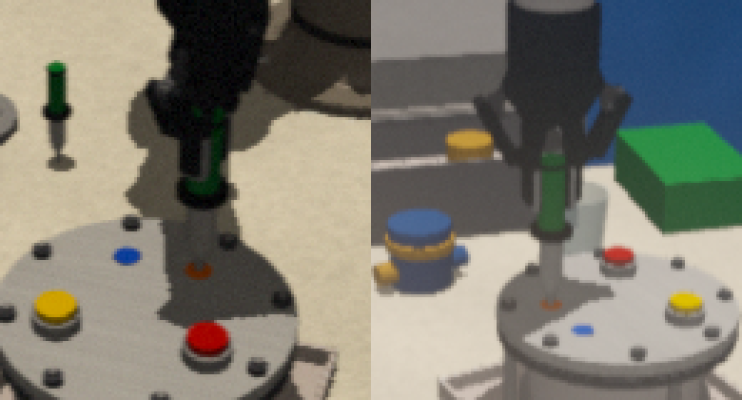

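View pics/w9.png

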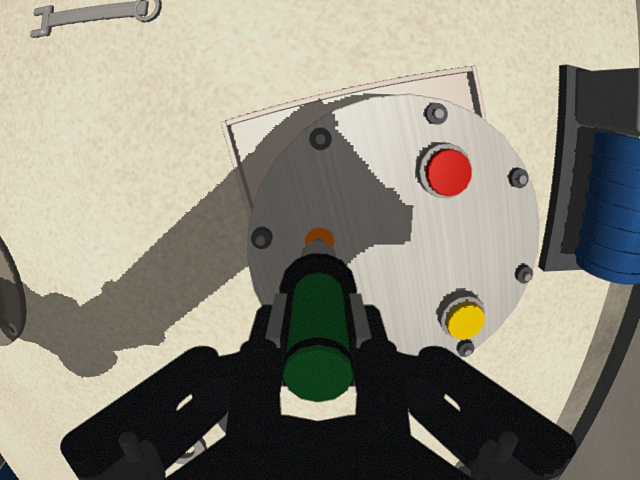

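The tip rests on the orange disc (scene ~(370,244)) at 3.0 N, about 6 mm of travel past first contact, so the spring is half-way in. Handing in.

```bash
python3 - <<'E'
from h import *
print(bot.get_grip_width(),np.abs(bot.get_joint_vel()).max());bot.finish_job()
E
```

```text
0.02292565788607171 0.0025166554866476918
the job is handed in; nothing more can be done
```

I handed the job in at about 42 s of the 61 s allowed. The red and yellow plugs are fully home, and the larger green probe is held upright with its tip on the orange mark. No verdict was reported.

**Plugs:** Both plugs met their hard stop at the same height, under more than 20 N. The pictures show both heads seated on their ports.

**Probe:** I took the probe from the stand, not the small look-alike beside it. At hand-in:
- The press force was about 3.0 N.
- The arm had gone about 6 mm past first contact, so the spring tip should be about half-way in.
- The tip sat on the orange disc in all three camera views.
- The grip width was 22.9 mm and the arm was still.

**Disagreement:** My first push on each plug touched nothing, because the real finger ends sit about 30 mm behind the reported TCP. The pictures also showed the fingertips short of it, by about 24 mm. I took the offset from the plugs' hard stop and used it for the grasp. First contact with the lid then came where it predicted, at a TCP height of about 0.199 m.

**Other things on the bench:** I saw nothing else moved in the pictures, but I did not measure their positions.

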